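Call for crowns at the packing table

TASK

One of the three blue trays has run out of crowns: with the fingertips, gently press down the white cap of the call puck standing in front of the empty tray. Then gently press the long bar key on the control box to send the call, and withdraw. Both must spring back up; do not press any other cap or key, and do not shift, pick up or lift the pucks or anything else.

Things in the scene. Friction and masses are not known exactly. Their poses are not given: they have to be found in the camera images.
- tray_a: the EMPTY blue open tray, 170 (x) x 135 (y) x 35 mm high, fixed on the mat; origin at the centre of its underside, 4 mm above the table; its short front side faces -x, to the robot
- tray_b: blue tray like tray_a, with two crowns in it
- tray_c: blue tray like tray_a, with two crowns in it
- puck_a: the loose call puck of the empty tray, standing before the middle of that tray's front, its centre about 150 mm from the tray's centre; a grey square base 64 x 64 x 24 mm, about 0.35 kg, with a push cap on top; origin at the centre of its underside, on the 4 mm mat
- puck_b: the same kind of call puck, before tray_b
- puck_c: the same kind of call puck, before tray_c
- call_a_top (a point): push cap of puck_a: 18 mm radius white round cap on top of the puck; the point is the centre of the cap's top face, 36 mm above the puck's underside (40 mm above the table), z up; it goes down with the cap
- call_a (a joint): push cap of puck_a: 0 up, grows as it is pressed, 0.008 m fully down; spring return, 1 N to start it, about 3.5 N at 4 mm, 6 N fully down. It counts as pressed from 4 mm
- call_b (a joint): push cap of puck_b, the same kind
- call_c (a joint): push cap of puck_c, the same kind
- control_box: grey control box fixed on the table at the robot's right, 150 (x) x 130 (y) x 50 mm high, with three white keys on top: a long bar key on its far (+x) half and two round keys, 24 mm across, tops 62 mm above the table, on its near half at x -45, y +34 and -34 mm; origin at the centre of its underside
- bar_top (a point): the bar key, 74 mm long along the box's y, 22 mm wide in x; the point is the centre of its top face, 62 mm above the table, 35 mm to +x of the box's centre; axes as the box's; it goes down with the key
- bar_key (a joint): the bar key: 0 up, grows as it is pressed, 0.008 m fully down; spring return, 1 N to start it, about 3.5 N at 4 mm, 6 N fully down. It counts as pressed from 4 mm
- round_l (a joint): round key at y +34 mm: 0 up, grows as it is pressed, 0.008 m fully down; spring return, 1 N to start it, about 3.5 N at 4 mm, 6 N fully down. It counts as pressed from 4 mm
- round_r (a joint): round key at y -34 mm: 0 up, grows as it is pressed, 0.008 m fully down; spring return, 1 N to start it, about 3.5 N at 4 mm, 6 N fully down. It counts as pressed from 4 mm
- crown_b0: pink party crown, 64 mm across, 60 mm tall, hollow, six beaded points; origin at the centre of its underside. In tray_b
- crown_b1: pink party crown, 64 mm across, 60 mm tall, hollow, six beaded points; origin at the centre of its underside. In tray_b
- crown_c0: pink party crown, 64 mm across, 60 mm tall, hollow, six beaded points; origin at the centre of its underside. In tray_c
- crown_c1: pink party crown, 64 mm across, 60 mm tall, hollow, six beaded points; origin at the centre of its underside. In tray_c
- crown_x: pink party crown, 64 mm across, 60 mm tall, hollow, six beaded points; origin at the centre of its underside. On the mat between two pucks
- tape_roll: cardboard-brown tape roll lying flat between two pucks, 60 mm across, 19 mm high; origin at the centre of its underside
- marker: black marker pen lying down, 115 x 15 x 15 mm; origin under its barrel
- bead_jar: jar 48 mm across, 65 mm tall; origin at the centre of its underside
- former: round aluminium forming block, 56 mm across, 50 mm tall; origin at the centre of its underside
There are look-alikes about, which are no part of the job. What is shaped like the puck_a but purple or red is not meant.

How it is judged:
By the outcome, as a careful person would: the job done as asked, in the order asked, and still so for the second after the job is handed in, with the robot touching nothing.
It also fails if it takes over 35 s, if anything falls off the work surface, if the arm or the gripper's body presses on something with over 40 N, if the wrist force passes 120 N, or if a joint passes its speed limit or range.

ROBOT

A 6-joint arm with a two-finger parallel gripper is mounted at the origin on the work surface. World frame = base frame: x ahead of the robot, y to its left, z up, the work surface at z = 0. Lengths are in m, angles in rad, forces in N, time in s.
With the tool pointing down it reaches from about 0.35 to 0.925 m from the base axis. Payload 6.4 kg.
Tool frame: the origin (TCP) lies between the finger pads; the fingertips stand 8 mm ahead of it and the grasp point (between the pads) lies 11 mm behind it (arm.tip_reach is the distance from the TCP to the fingertips, in m); z points along the fingers, y is the line along which they close (so a half turn about z gives the same grasp; the last joint's range is limited). The gripper opens to 85 mm and grips with 20 to 120 N. Pads are 22 mm wide; open, the fingers measure 114 mm over their backs; the gripper's body (76 mm by 85 mm) begins 54 mm behind the grasp point. The pads swing forward as they close: fully open they stand 13 mm farther back than shut.
Start: joints at [-0.174, 0.245, 1.558, -0, 1.339, -0.174], TCP at [0.65, 0, 0.239] pointing down, gripper open.
Joint ranges: [-3.13, 3.13], [-1.02, 2.26], [0.13, 2.54], [-0.95, 4.09], [0.21, 2.88], [-2.74, 2.74]. Speed limits (rad/s): [2.57, 2.57, 3.14, 3.14, 3.14, 3.14].

INTERFACE

Orientations are given as a 3x3 rotation matrix whose columns are the frame's x, y, z axes.
In Python, from cell import arm gives the robot as it stands.
- The arm moves only by the shell command python3 -m crank 'ROWS' [OPENING] [FORCE]. ROWS is JSON, a list of rows, each an object with "offset": the shift along the world's x, y, z in units of 15 cm (1.0 is 15 cm), a list of three; "rot": the turn, a rotation vector about the world's x, y, z in units of 360 degrees (1.0 is 360 degrees), a list of three. A call has 1 to 12 rows; each row is the pose to reach, as a shift and turn from the pose commanded when the call began, turning the shorter way round; what a row does not reach only later rows make up. A row lasts 1/12 s, in which the tool goes at most 41.7 mm and 7.16 degrees, less where a joint would pass 70% of its speed; a pose out of reach is approached as far as the arm can. A call with a number of a shift or a turn outside -1 to 1 is refused whole. A call with a gripper value outside its range is refused whole. OPENING is the closure, from 0 (fully open) to 1 (shut), set as the call begins (- or left out, the last holds). The fingers move at their own pace and stop on an object; FORCE is the grip in N (left out, the last holds). Time passes only in rows, so rows that repeat a pose let the fingers close. It gives the time, the measured TCP pose, the force, the opening and the grip force at its end, in the units of the state.
- arm.get_obs(): the state, without advancing time (a new reading comes with each control period).
- arm.get_image(name): name is "scene" or "side" or "wrist"; returns (picture, depth): 400x640x3 uint8, blue, green, red; 400x640 float32, m along the optical axis (not along the pixel's ray), 0 where there is no reading.
- arm.calibration(name): a dict with "fx", "fy", "cx", "cy" (pixels), "R" (3x3) and "t" (3): a world point X has camera coordinates R X + t; the wrist camera has in their place "mount" (4x4, takes a point from camera to tool coordinates, whose origin is the TCP and whose axes are the flange's). Camera axes: x right, y down, z forward; pixel columns grow to the right and rows downward; lengths in m; the calibration is good to about 2 mm. A picture is of the moment at which its call begins: read the wrist's pose just before it. calibration takes no time and is no camera call.
- arm.hand_in(): hands the job in; it is judged then, once.
The state is a dict: "time": time; "q": joint angles; "qvel": joint speeds; "effort": joint torques, N m; "tcp_pos": TCP position; "eef_rot": TCP orientation; "wrist_force": force on the tool from outside, world axes, zero at the start; "wrist_torque": the same for the moment, N m; "gripper_width": finger opening in m; "grasp_force": force on a finger pad.
Only numpy, scipy, OpenCV 4.12 (cv2) and the standard library are available. Lean on these libraries where they do the work, as an engineer would, in place of code of your own. Each camera call takes 0.05 s, during which the arm holds its last target. There are 200 camera calls.

## Working session

There is one attempt and no reset: what is moved stays moved. The work goes in short steps, Python scripts to look and compute and a shell command to move; the robot and the scene stay as the last step left them, time stands still between calls to the robot, and variables do not carry over. Pictures are saved under pics/ and viewed, at most 10 in all, crops included, and the job is handed in when it is done.

```bash
mkdir -p pics
cat > h.py <<'E'
import numpy as np, cv2
from cell import arm
def snap(n,f):
    o=arm.get_obs(); im,d=arm.get_image(n); cv2.imwrite(f'pics/{f}.png',im); np.savez(f'pics/{f}.npz',d=d,p=o['tcp_pos'],R=o['eef_rot']); return im,d
def world(n,f,u,v,z=None):
    c=arm.calibration(n); s=np.load(f'pics/{f}.npz')
    ray=np.array([(u-c['cx'])/c['fx'],(v-c['cy'])/c['fy'],1.])
    if n=='wrist':
        M=np.array(c['mount']); A=s['R']@M[:3,:3]; o=s['p']+s['R']@M[:3,3]
    else:
        A=np.array(c['R']).T; o=-A@np.array(c['t'])
    r=A@ray
    k=s['d'][int(v),int(u)] if z is None else (z-o[2])/r[2]
    return o+k*r
E
python3 - <<'E'
from h import *
snap('scene','s1'); snap('side','d1')
o=arm.get_obs(); print(o['time'],o['eef_rot'],o['gripper_width'],o['wrist_force'],arm.tip_reach)
E
```

```text
0.1 [[-6.48701462e-06  9.99998488e-01 -1.73900074e-03]
 [ 9.99999950e-01  7.03552227e-06  3.15409491e-04]
 [ 3.15421249e-04 -1.73899860e-03 -9.99998438e-01]] 0.08581593152788027 [0.36329765 0.12325778 0.76746842] 0.008
```

View pics/s1.png

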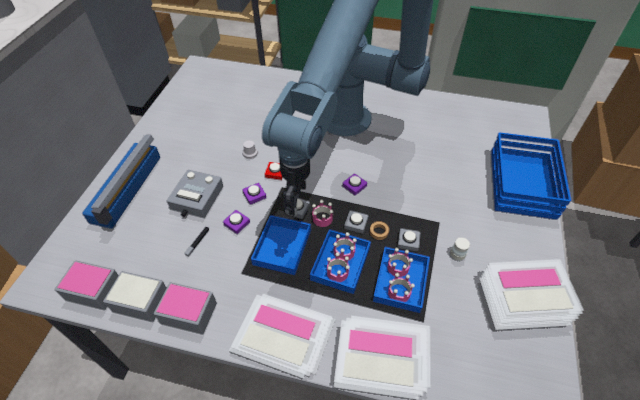

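View pics/d1.png

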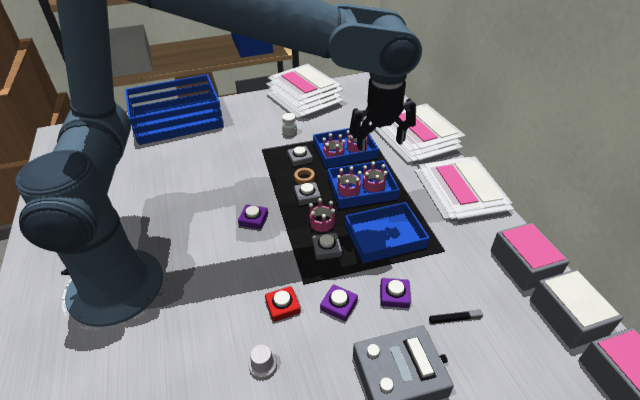

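The side picture shows the empty tray at (387,233), with its grey puck at (326,243). The full trays are at (365,183) and (347,147), with pucks at (307,189) and (300,153). The red (282,302) and purple (252,215), (339,301) and (396,291) look-alikes are ruled out by colour. The control box's bar is at (420,357). I'll confirm with an enlarged crop.

Run:
```python
from h import *
im=cv2.imread('pics/d1.png')
a=cv2.resize(im[190:270,290:440],None,fx=5,fy=5,interpolation=cv2.INTER_CUBIC)[:, :750]
b=cv2.resize(im[320:400,340:490],None,fx=2.5,fy=2.5,interpolation=cv2.INTER_CUBIC)
a[400-b.shape[0]:,750-b.shape[1]:]=b
cv2.imwrite('pics/c1.png',a)
for n,u,v,z in [('cap',326,241,.04),('bar',420,357,.062),('tray',387,235,.008)]:
  print(n,world('side','d1',u,v),world('side','d1',u,v,z))
```

```text
cap [ 0.49733876 -0.06174886  0.03904182] [ 0.49706114 -0.0625693   0.04      ]
bar [ 0.56212176 -0.41153084  0.06286756] [ 0.5624538  -0.41115868  0.062     ]
tray [ 0.66027323 -0.06402547  0.00592757] [ 0.65928889 -0.0657233   0.008     ]
```

View pics/c1.png

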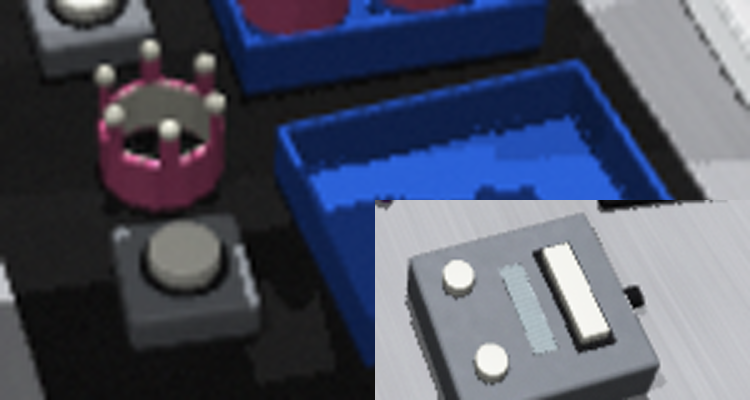

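The crop confirms it: the grey puck with the white cap stands before the empty tray, with the crown close beside it. I'll move above the cap, shutting the fingers.

```bash
python3 -m crank '[{"offset":[-1,-0.41,-0.5],"rot":[0,0,0]},{"offset":[-1,-0.41,-0.5],"rot":[0,0,0]},{"offset":[-1,-0.41,-0.5],"rot":[0,0,0]},{"offset":[-1,-0.41,-0.5],"rot":[0,0,0]},{"offset":[-1,-0.41,-0.5],"rot":[0,0,0]},{"offset":[-1,-0.41,-0.5],"rot":[0,0,0]},{"offset":[-1,-0.41,-0.5],"rot":[0,0,0]},{"offset":[-1,-0.41,-0.5],"rot":[0,0,0]}]' 1 20
python3 - <<'E'
from h import *
snap('wrist','w1')
c=arm.calibration('wrist'); M=np.array(c['mount']); s=np.load('pics/w1.npz')
o=arm.get_obs();print(o['wrist_force'],o['gripper_width'])
t=world('side','d1',326.8,240,.04); p=np.linalg.inv(M)@np.r_[s['R'].T@(t-s['p']),1]
print(t,c['fx']*p[0]/p[2]+c['cx'],c['fy']*p[1]/p[2]+c['cy']); print(world('side','d1',420.8,356.4,.062))
E
```

```text
time: 0.77
tcp_pos: [0.5014, -0.0616, 0.1654]
eef_rot: [[-0.0, 1.0, 0.002], [1.0, 0.0, -0.001], [-0.001, 0.002, -1.0]]
wrist_force: [0.6, -0.3, 0.1]
gripper_width: 0.0003
grasp_force: 0.0
[-0.21336253  0.23063752  0.20463993] -0.0004452567749262515
[ 0.49993847 -0.06012231  0.04      ] 317.6282343722933 193.10242044600744
[ 0.56441735 -0.41056215  0.062     ]
```

View pics/w1.png

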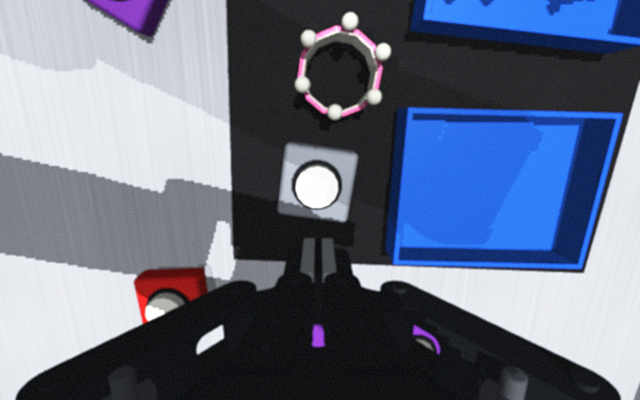

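The wrist picture shows the cap of puck_a at (317,186), the crown at (343,72) and the empty tray at (505,190). That is about 5 mm off the side camera's prediction, so I'll refine it with centroids.

Run:
```python
from h import *
snap('side','d2')
def cen(f,box,th):
    x0,y0,x1,y1=box; g=cv2.imread(f'pics/{f}.png')[y0:y1,x0:x1]; m=(g.min(2)>th).astype(np.uint8)
    n,_,st,ce=cv2.connectedComponentsWithStats(m); i=1+st[1:,4].argmax(); print(f,st[i]+[x0,y0,0,0,0],ce[i]+[x0,y0]); return ce[i]+[x0,y0]
u=cen('w1',(285,155,350,215),215); print(world('wrist','w1',*u,.04),world('wrist','w1',*u))
for n,f,b in [('side','d1',(312,228,342,256)),('side','d2',(312,228,342,256))]:
    u=cen(f,b,105); print(world(n,f,*u,.04),world(n,f,*u))
# depth point clouds of cap tops
for n,f in [('wrist','w1'),('side','d1'),('side','d2'),('scene','s1')]:
    d=np.load(f'pics/{f}.npz')['d']; vv,uu=np.nonzero(d>0)
    c=arm.calibration(n); s=np.load(f'pics/{f}.npz'); k=d[vv,uu]
    ray=np.stack([(uu-c['cx'])/c['fx'],(vv-c['cy'])/c['fy'],np.ones(len(uu))],1)
    if n=='wrist': M=np.array(c['mount']);A=s['R']@M[:3,:3];o=s['p']+s['R']@M[:3,3]
    else: A=np.array(c['R']).T;o=-A@np.array(c['t'])
    P=o+(ray*k[:,None])@A.T
    for nm,(x,y,r,z0,z1) in dict(cap=(.5,-.058,.03,.034,.046),bar=(.564,-.41,.05,.058,.067)).items():
        m=(abs(P[:,0]-x)<r)&(abs(P[:,1]-y)<r)&(P[:,2]>z0)&(P[:,2]<z1)
        if m.sum()>5: Q=P[m]; print(n,f,nm,m.sum(),Q.min(0).round(4),Q.max(0).round(4),Q.mean(0).round(4))
```

```text
w1 [ 296  167   42   41 1336] [316.25898204 187.03068862]
[ 0.49880042 -0.05492731  0.04      ] [ 0.49879735 -0.05511944  0.03915188]
d1 [320 235  14  10 117] [326.27350427 239.4957265 ]
[ 0.49926513 -0.05815843  0.04      ] [ 0.50075896 -0.05375729  0.03489312]
d2 [313 233  28  18 307] [326.43973941 240.76221498]
[ 0.49831388 -0.06218259  0.04      ] [ 0.4991786  -0.05963949  0.03703164]
wrist w1 cap 1380 [ 0.4809 -0.073   0.034 ] [ 0.5163 -0.0379  0.0412] [ 0.4987 -0.0551  0.0389]
side d1 cap 139 [ 0.4837 -0.0745  0.0345] [ 0.5174 -0.0376  0.042 ] [ 0.5001 -0.0572  0.0384]
side d1 bar 431 [ 0.5518 -0.4442  0.058 ] [ 0.5772 -0.3692  0.0643] [ 0.564  -0.4082  0.0605]
side d2 cap 135 [ 0.4827 -0.0736  0.0343] [ 0.5171 -0.0373  0.0417] [ 0.5001 -0.0566  0.0382]
side d2 bar 426 [ 0.5516 -0.444   0.058 ] [ 0.5769 -0.3706  0.0649] [ 0.5643 -0.4079  0.0606]
scene s1 cap 48 [ 0.4844 -0.0562  0.034 ] [ 0.5193 -0.0366  0.045 ] [ 0.5034 -0.046   0.0391]
scene s1 bar 114 [ 0.5543 -0.4408  0.0583] [ 0.5814 -0.3665  0.0666] [ 0.568  -0.4023  0.0615]
```

```bash
python3 -m crank '[{"offset":[-0.015,0.04,-0.25],"rot":[0,0,0]},{"offset":[-0.015,0.04,-0.45],"rot":[0,0,0]},{"offset":[-0.015,0.04,-0.6],"rot":[0,0,0]},{"offset":[-0.015,0.04,-0.7],"rot":[0,0,0]},{"offset":[-0.015,0.04,-0.7],"rot":[0,0,0]},{"offset":[-0.015,0.04,-0.7],"rot":[0,0,0]}]'
```

```text
time: 1.37
tcp_pos: [0.4983, -0.0552, 0.0592]
eef_rot: [[-0.001, 1.0, -0.001], [1.0, 0.001, 0.0], [0.0, -0.001, -1.0]]
wrist_force: [-0.8, -0.2, 1.0]
gripper_width: -0.0
grasp_force: 0.0
```

```bash
python3 -m crank '[{"offset":[0,0,-0.03],"rot":[0,0,0]},{"offset":[0,0,-0.06],"rot":[0,0,0]},{"offset":[0,0,-0.09],"rot":[0,0,0]},{"offset":[0,0,-0.09],"rot":[0,0,0]},{"offset":[0,0,-0.09],"rot":[0,0,0]}]'
```

```text
time: 1.78
tcp_pos: [0.4984, -0.0557, 0.0464]
eef_rot: [[0.0, 1.0, 0.001], [1.0, -0.0, -0.0], [-0.0, 0.001, -1.0]]
wrist_force: [0.9, -1.0, 2.1]
gripper_width: 0.0001
grasp_force: 0.9
```

```bash
python3 -m crank '[{"offset":[0,0,-0.015],"rot":[0,0,0]},{"offset":[0,0,-0.03],"rot":[0,0,0]},{"offset":[0,0,-0.03],"rot":[0,0,0]},{"offset":[0,0,-0.03],"rot":[0,0,0]}]'
```

```text
time: 2.12
tcp_pos: [0.4984, -0.0557, 0.0418]
eef_rot: [[0.0, 1.0, 0.001], [1.0, -0.0, -0.0], [-0.0, 0.001, -1.0]]
wrist_force: [0.9, -0.1, 4.6]
gripper_width: -0.0001
grasp_force: 2.3
```

```bash
python3 -m crank '[{"offset":[0,0,-0.005],"rot":[0,0,0]},{"offset":[0,0,-0.005],"rot":[0,0,0]},{"offset":[0,0,-0.005],"rot":[0,0,0]}]'
python3 - <<'E'
from h import *
print(np.mean([(arm.get_image('wrist'),arm.get_obs()['wrist_force'])[1] for _ in range(5)],0))
E
```

```text
time: 2.37
tcp_pos: [0.4984, -0.0557, 0.0411]
eef_rot: [[0.0, 1.0, 0.001], [1.0, -0.0, -0.0], [-0.0, 0.001, -1.0]]
wrist_force: [1.3, 1.0, 5.0]
gripper_width: -0.0001
grasp_force: 2.6
[ 1.53279104 -0.01480145  5.03468822]
```

```bash
python3 -m crank '[{"offset":[0,0,0.04],"rot":[0,0,0]},{"offset":[0,0,0.1],"rot":[0,0,0]},{"offset":[0,0,0.3],"rot":[0,0,0]},{"offset":[0,0,0.5],"rot":[0,0,0]},{"offset":[0,0,0.7],"rot":[0,0,0]},{"offset":[0.1,-0.2,0.8],"rot":[0,0,0]},{"offset":[0.1,-0.4,0.8],"rot":[0,0,0]},{"offset":[0.1,-0.6,0.8],"rot":[0,0,0]},{"offset":[0.1,-0.8,0.8],"rot":[0,0,0]},{"offset":[0.2,-1,0.8],"rot":[0,0,0]}]'
python3 -m crank '[{"offset":[0,-0.2,0],"rot":[0,0,0]},{"offset":[0.1,-0.4,0],"rot":[0,0,0]},{"offset":[0.1,-0.6,0],"rot":[0,0,0]},{"offset":[0.1,-0.8,0],"rot":[0,0,0]},{"offset":[0.1,-0.8,0],"rot":[0,0,0]},{"offset":[0.1,-0.8,0],"rot":[0,0,0]}]'
python3 - <<'E'
from h import *
snap('wrist','w2');snap('side','d3')
im=cv2.imread('pics/d3.png'); cv2.imwrite('pics/c3.png',np.hstack([cv2.resize(im[140:280,260:440],None,fx=2.2,fy=2.2,interpolation=2),cv2.resize(cv2.imread('pics/w2.png'),(400,308))[:308]]))
E
```

```text
time: 3.45
tcp_pos: [0.5255, -0.2061, 0.1601]
eef_rot: [[0.001, 1.0, -0.003], [1.0, -0.001, 0.002], [0.002, -0.003, -1.0]]
wrist_force: [-0.2, -0.4, -0.5]
gripper_width: -0.0001
grasp_force: 0.0
time: 3.95
tcp_pos: [0.5419, -0.3262, 0.1602]
eef_rot: [[0.002, 1.0, -0.001], [1.0, -0.002, 0.001], [0.001, -0.001, -1.0]]
wrist_force: [-0.8, 0.2, -0.5]
gripper_width: 0.0003
grasp_force: 0.0
```

View pics/c3.png

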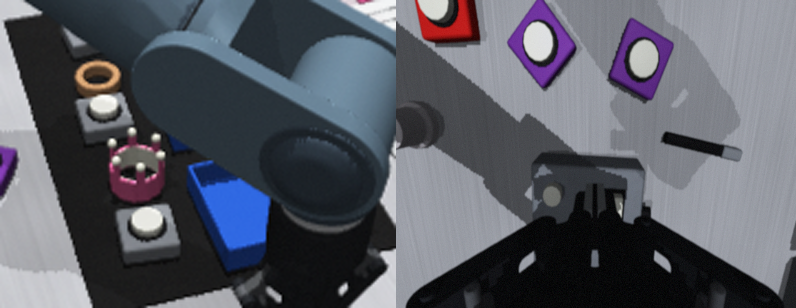

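The puck is in place with its cap up. Next I'll go over the bar and down to just above it. The side camera puts the bar's centre near (0.565, -0.407).

```bash
python3 -m crank '[{"offset":[0.1,-0.27,0],"rot":[0,0,0]},{"offset":[0.155,-0.54,0],"rot":[0,0,0]},{"offset":[0.155,-0.54,0],"rot":[0,0,0]},{"offset":[0.155,-0.54,-0.2],"rot":[0,0,0]},{"offset":[0.155,-0.54,-0.4],"rot":[0,0,0]},{"offset":[0.155,-0.54,-0.5],"rot":[0,0,0]},{"offset":[0.155,-0.54,-0.5],"rot":[0,0,0]},{"offset":[0.155,-0.54,-0.5],"rot":[0,0,0]}]'
python3 - <<'E'
from h import *
im,_=snap('side','d4'); cv2.imwrite('pics/c4.png',cv2.resize(im[290:400,330:490],None,fx=4.5,fy=4.5,interpolation=2))
E
```

```text
time: 4.72
tcp_pos: [0.5658, -0.4051, 0.085]
eef_rot: [[-0.001, 1.0, -0.002], [1.0, 0.001, 0.002], [0.002, -0.002, -1.0]]
wrist_force: [0.3, -0.5, 0.1]
gripper_width: 0.0
grasp_force: 0.0
```

View pics/c4.png

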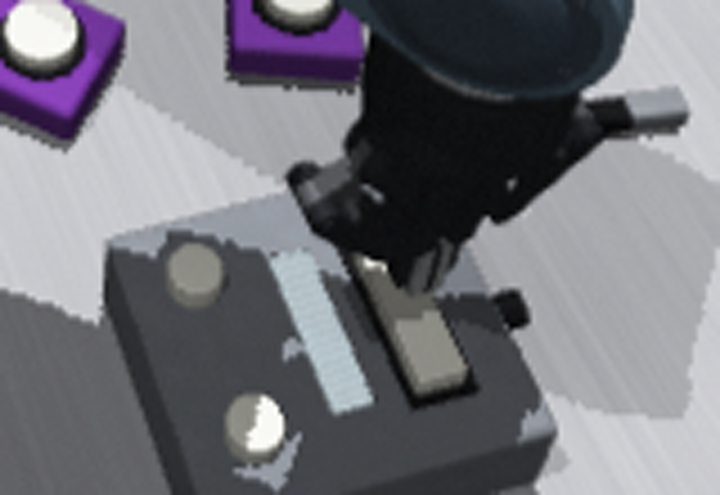

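The fingertips are over the bar, at about (430,280) in the crop, with the round keys well clear. Pressing now.

```bash
python3 -m crank '[{"offset":[0,0,-0.03],"rot":[0,0,0]},{"offset":[0,0,-0.06],"rot":[0,0,0]},{"offset":[0,0,-0.09],"rot":[0,0,0]},{"offset":[0,0,-0.115],"rot":[0,0,0]},{"offset":[0,0,-0.115],"rot":[0,0,0]},{"offset":[0,0,-0.115],"rot":[0,0,0]}]'
```

```text
time: 5.27
tcp_pos: [0.5661, -0.4065, 0.0685]
eef_rot: [[0.0, 1.0, -0.0], [1.0, -0.0, 0.0], [0.0, -0.0, -1.0]]
wrist_force: [-0.7, 0.3, 1.5]
gripper_width: 0.0006
grasp_force: 0.9
```

```bash
python3 -m crank '[{"offset":[0,0,-0.015],"rot":[0,0,0]},{"offset":[0,0,-0.032],"rot":[0,0,0]},{"offset":[0,0,-0.032],"rot":[0,0,0]},{"offset":[0,0,-0.032],"rot":[0,0,0]}]'
python3 - <<'E'
from h import *
print(np.mean([(arm.get_image('wrist'),arm.get_obs()['wrist_force'])[1] for _ in range(5)],0))
E
```

```text
time: 5.6
tcp_pos: [0.5662, -0.4067, 0.064]
eef_rot: [[-0.0, 1.0, 0.0], [1.0, 0.0, -0.0], [-0.0, 0.0, -1.0]]
wrist_force: [-0.4, 1.6, 5.3]
gripper_width: 0.0002
grasp_force: 2.3
[-0.58740389  0.8304292   4.89971158]
```

```bash
python3 -m crank '[{"offset":[0,0,0.04],"rot":[0,0,0]},{"offset":[0,0,0.1],"rot":[0,0,0]},{"offset":[0,0,0.3],"rot":[0,0,0]},{"offset":[0,0,0.5],"rot":[0,0,0]},{"offset":[0,0,0.7],"rot":[0,0,0]},{"offset":[0,0,0.9],"rot":[0,0,0]},{"offset":[0,0,1],"rot":[0,0,0]},{"offset":[0,0,1],"rot":[0,0,0]},{"offset":[0,0,1],"rot":[0,0,0]}]'
python3 - <<'E'
from h import *
im,_=snap('side','d5')
E
```

```text
time: 6.6
tcp_pos: [0.5659, -0.4064, 0.2135]
eef_rot: [[-0.0, 1.0, 0.0], [1.0, 0.0, -0.0], [-0.0, 0.0, -1.0]]
wrist_force: [0.3, 0.1, -0.6]
gripper_width: -0.0001
grasp_force: 0.0
```

View pics/d5.png

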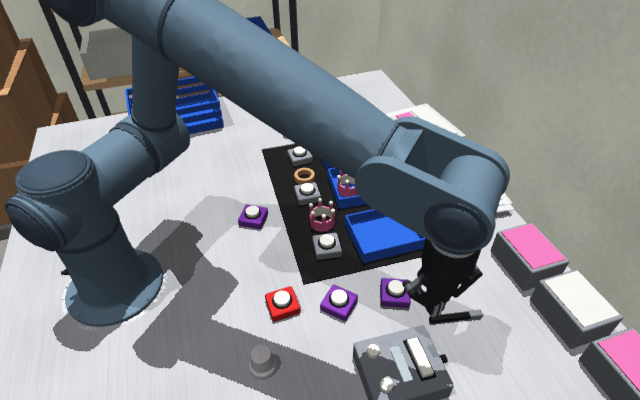

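The cap at (326,242) and the bar at (420,357) are both back up. Nothing has shifted and the arm is clear.

```bash
python3 -c "from cell import arm; print(arm.hand_in())"
```

```text
the job is handed in; nothing more can be done
None
```

I pressed the cap of the call puck at the empty tray (about 6.5 mm, 5 N), then the bar key (about 6 mm, 5 N); both sprang back up, nothing else moved that I could see, and I handed the job in at about 6.6 s with the arm clear.

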